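# Prime the hand pump and lock its indicator pin

### The arm

A 6-joint arm with a two-finger parallel gripper is mounted at the origin on a cart in front of the work surface, level with it; the furniture and walls round the work are solid. World frame = base frame: x ahead of the robot, y to its left, z up, the work surface at z = 0. Lengths are in m, angles in degrees, forces in N, time in s.
With the tool pointing down it reaches from about 0.35 to 0.95 m from the base axis. Payload 17.4 kg.
Tool frame: the origin (TCP) lies midway between the tips of the shut fingers; the grasp point (between the pads) lies 19 mm behind it (env.grip_depth is the z of the grasp point in the tool frame, in m); z points along the fingers, y is the line along which they close (so a half turn about z gives the same grasp; the last joint's range is limited). The gripper opens to 93 mm and grips with 3 to 60 N. Pads are 15 mm wide; open, the fingers measure 128 mm over their backs; the gripper's body (75 mm by 188 mm) begins 65 mm behind the grasp point.
Start: joints at [-72.067, 6.646, 82.598, -0, 90.757, -2.166], TCP at [0.232, -0.634, 0.219] pointing down, gripper open.
Joint ranges: [-162.19, 162.19], [-47.58, 125.68], [4.15, 143.07], [-65.23, 245.23], [0.69, 171.88], [-170.13, 170.13]. Speed limits (degrees/s): [108.29, 108.29, 127.2, 180, 180, 180].

### API

Orientations are given as a 3x3 rotation matrix whose columns are the frame's x, y, z axes.
In Python, from plant import env gives the robot as it stands.
- The arm moves only by the tool drive_tool, never from a script. Its argument "plan" is one flat list of numbers, 7 for each row, row after row: the opening, from 0 (shut) to 1 (fully open), then the shift along the world's x, y, z in m, then the turn, a rotation vector about the world's x, y, z in degrees. A call has exactly 5 rows; each row is the pose to reach, as a shift and turn from the pose commanded when the call began; what a row does not reach only later rows make up. A row lasts 1/12 s, in which the tool goes at most 41.7 mm and 7.16 degrees, less where a joint would pass 70% of its speed; a pose out of reach is approached as far as the arm can. A call with a gripper value outside its range is refused whole. The fingers move at their own pace and stop on an object; the grip force is fixed at half the most. Time passes only in rows, so rows that repeat a pose let the fingers close, or fill a call up. It gives the time, the measured TCP pose, the force, the opening and the grip force at its end, in the units of the state.
- env.get_obs(): the state, without advancing time (a new reading comes with each control period).
- env.camera(name): name is "scene" or "top"; returns the picture (384x512x3 uint8, red, green, blue); there is no depth.
- env.camera_info(name): a dict with "camera_matrix" (3x3 intrinsics, pixels), "rvec" (rotation vector, rad) and "tvec" (3), from world to camera coordinates, as OpenCV has them. Camera axes: x right, y down, z forward; pixel columns grow to the right and rows downward; lengths in m; the calibration is good to about 2 mm. A picture is of the moment at which its call begins. camera_info takes no time and is no camera call.
- env.job_done(): hands the job in; it is judged then, once.
The state is a dict: "t": time; "qpos": joint angles; "joint_vel": joint speeds; "joint_torque": joint torques, N m; "ee_pos": TCP position; "eef_rot": TCP orientation; "wrist_force": force on the tool from outside, world axes, zero at the start; "wrist_torque": the same for the moment, N m; "finger_gap": finger opening in m; "grasp_force": force on a finger pad.
Only numpy, scipy, OpenCV 4.12 (cv2) and the standard library are available. Lean on these libraries where they do the work, as an engineer would, in place of code of your own. Each camera call takes 0.05 s, during which the arm holds its last target. There are 200 camera calls.

### The job

Prime the hand pump: press its plunger all the way down with the fingertips and let it come all the way up again, stroke after stroke, until the indicator pin has come fully out of the side of the pump. Then push the locking fork home with a fingertip, by its upright tab, so that it sits in the pin's neck. Work the pin only through the plunger, never by touching it, leave the pump standing where it is, and leave the things around it alone.

Things in the scene. Friction and masses are not known exactly. Their poses are not given: they have to be found in the camera images.
- pump: hand priming pump standing loose on the worktop, 3 kg, 125 x 170 mm footprint: dark L-shaped foot plate 10 mm high, aluminium block 60 x 100 mm to 52 mm height, with a round barrel (58 mm wide at the base, 48 mm above) on it up to 67 mm. Origin on the worktop under the pump, 60 mm to the left of the plunger's axis; x points to the back of the pump (away from the tab), y to its left (the way the pin comes out), z up
- plunger_top (a point): centre of the top of the plunger's flat black round cap, 42 mm across and 12 mm thick, 100 mm above the worktop when up; it goes down with the plunger
- plunger_down (a joint): how far the plunger is pressed: 0 up (its spring returns it), 0.018 m at the lower stop; takes about 4 N to start and 10 to 13 N at the bottom. A ratchet inside moves the pin only during downward strokes, 6 mm per full stroke (the first may give 2 to 10 mm); strokes under about 13 mm may give nothing, and the plunger must come up fully between strokes. When the pin is fully out, further strokes run idle
- pin_out (a joint): how far the steel indicator pin (14 mm thick, lying level, axis 34 mm above the worktop) has come out along the pump's +y, in m: begins between 0 and 0.012, fully out at 0.033 to 0.037. It stays where the ratchet leaves it
- pin: the indicator pin and its teeth; must not be touched. Behind its 42 mm long head it has a 13 mm long, 6 mm thick neck, which stands in line with the fork when the pin is fully out and is hidden or out of line before
- pin_tip (a point): centre of the pin's free end; 45 mm along the pump's +y from its origin at pin_out 0, 81 mm when fully out
- lock_in (a joint): how far the steel locking fork has been pushed along the pump's +x, in m: begins at 0 to 0.002 (open), 0.024 fully home at its stop; moves with about 2 N and stays where it is left. Short of full pin travel the fork strikes the thick part of the pin after about 5 mm
- lock_tab (a point): centre of the front face (which looks along the pump's -x) of the black upright tab on the fork, where it is pushed towards the pump's +x: 30 mm wide along y, 6 mm thick along x, free above its slide from 45 to 85 mm above the worktop; this point is at 70 mm height and, with the fork open, at x = -65 mm, y = +32 mm of the pump
- dropper_bottle: white dropper bottle, 36 mm wide, 98 mm tall, loose, behind the pump; leave alone
- oil_dropper: brown glass dropper bottle, 34 mm wide, 102 mm tall, loose, behind the pump; leave alone
- alcohol_bottle: brown screw-top bottle, 48 mm wide, 88 mm tall, loose, to the right of the pump; leave alone
- petri: petri dish with lid, 93 mm wide, 17 mm high, loose, to the left of the pump; leave alone. Behind it stands a tall fixed analyser (y from -0.15 to 0.25, x from about 0.56 on, up to 0.4 m high with the things on it): pass in front of it

How it is judged (in metres and radians):
On the way, in this order (a step that is already met when the one before it is completed fails the run):
1. the pin is pumped fully out while the fork is still open (value of joint pin_out above 0.033 m and value of joint lock_in below 0.008 m), for 0.2 s.
2. the fork is pushed home into the pin's neck (value of joint lock_in above 0.02 m and value of joint pin_out above 0.032 m), for 0.2 s.
At the end, for the whole second after the job is handed in: The pin is fully out (pin_out above 32 mm), the fork is home in its neck (lock_in above 20 of 24 mm), the plunger is up again (pressed less than 4 mm) and the pump stands upright on the worktop, at rest (all of step 2 and value of joint plunger_down below 0.004 m and linear speed of pump below 0.02 m/s and angle between pump's own z axis and vertical below 0.05 rad and height (world z) of pump below 0.008 m); the robot touches nothing.
It fails at once if the pin itself is touched (contact force between any of the fingers, the arm and pin above 1 N).
It fails at once if the pump is shoved more than 40 mm, lifted or tipped (distance of pump from where it was at the start of the episode above 0.04 m or height (world z) of pump above 0.012 m or angle between pump's own z axis and vertical above 0.15 rad).
It fails at once if a bystander is shifted more than 30 mm, lifted or knocked over (distance of any of dropper_bottle, oil_dropper, alcohol_bottle, petri from where it was at the start of the episode above 0.03 m or angle between any of dropper_bottle, oil_dropper, alcohol_bottle's own z axis and vertical above 0.5 rad).
It also fails if it takes over 51 s, if anything falls off the work surface, if the arm or the gripper's body presses on something with over 40 N, if the wrist force passes 120 N, or if a joint passes its speed limit or range.

## Working session

There is one attempt and no reset: what is moved stays moved. The work goes in short steps, Python scripts to look and compute and a tool call to move; the robot and the scene stay as the last step left them, time stands still between calls to the robot, and variables do not carry over. Pictures are saved under pics/ and viewed, at most 10 in all, crops included, and the job is handed in when it is done.

Besides the shell and the picture viewer there is one more tool, called after "Request:" as name(argument=value, ...) on one line, values as JSON. drive_tool: Moves the arm, as the interface text tells. Its arguments: {"type":"object","properties":{"plan":{"type":"array","items":{"type":"number"}}},"required":["plan"]}

```bash
mkdir -p pics; cat > h.py <<'E'
import numpy as np, cv2
from plant import env
def snap(n,f):
    im=env.camera(n); cv2.imwrite(f,cv2.cvtColor(im,cv2.COLOR_RGB2BGR)); return im
def ray(n,uv,z):
    i=env.camera_info(n); K=np.array(i["camera_matrix"],float); R,_=cv2.Rodrigues(np.array(i["rvec"],float)); t=np.array(i["tvec"],float).ravel()
    d=R.T@np.linalg.solve(K,[uv[0],uv[1],1.]); c=-R.T@t
    return c+d*(z-c[2])/d[2]
def proj(n,P):
    i=env.camera_info(n)
    return cv2.projectPoints(np.array(P,float).reshape(-1,3),np.array(i["rvec"],float),np.array(i["tvec"],float),np.array(i["camera_matrix"],float),None)[0].reshape(-1,2)
E
python3 - <<'E'
from h import *
a=snap("scene","pics/s0.png");b=snap("top","pics/t0.png")
o=env.get_obs();print(o["t"],o["ee_pos"],o["eef_rot"])
for n in("scene","top"):
  i=env.camera_info(n);R=cv2.Rodrigues(np.array(i["rvec"],float))[0];print(n,-R.T@np.array(i["tvec"]).ravel(),R[2])
E
```

```text
0.1 [ 0.23189865 -0.63369263  0.21796441] [[ 9.39102394e-01  3.43637293e-01 -3.23822867e-04]
 [ 3.43637441e-01 -9.39101803e-01  1.05453463e-03]
 [ 5.82747869e-05 -1.10159366e-03 -9.99999392e-01]]
scene [0.06780127 0.38449121 0.92294109] [ 0.46466142 -0.47203803 -0.74917946]
top [ 0.43678051 -0.1639741   1.01579109] [ 0.17405467 -0.01331135 -0.98464602]
```

View pics/s0.png

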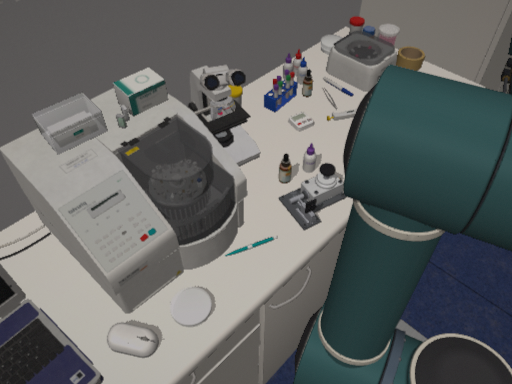

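View pics/t0.png

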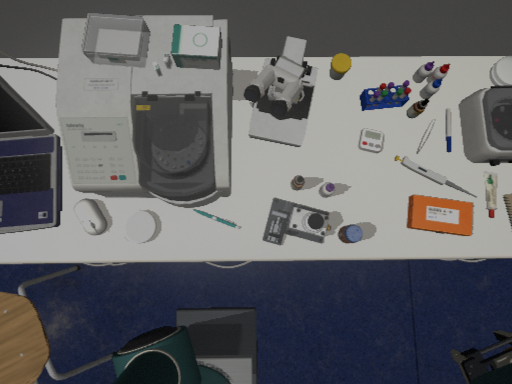

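The pump is at about (300,221) in the top view, with its cap near (316,220) and the foot and fork on the left near (278,220). I'll crop in for detail.

```bash
python3 - <<'E'
from h import *
b=cv2.imread("pics/t0.png")[165:265,250:375];a=cv2.imread("pics/s0.png")[140:240,260:360]
a=cv2.resize(a,(400,400),interpolation=cv2.INTER_CUBIC);b=cv2.resize(b,(750,600),interpolation=cv2.INTER_CUBIC)
cv2.imwrite("pics/c0.png",b);cv2.imwrite("pics/c1.png",cv2.resize(cv2.imread("pics/s0.png")[140:240,260:360],(600,600),interpolation=cv2.INTER_CUBIC))
E
```

```text
(no output)
```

View pics/c0.png

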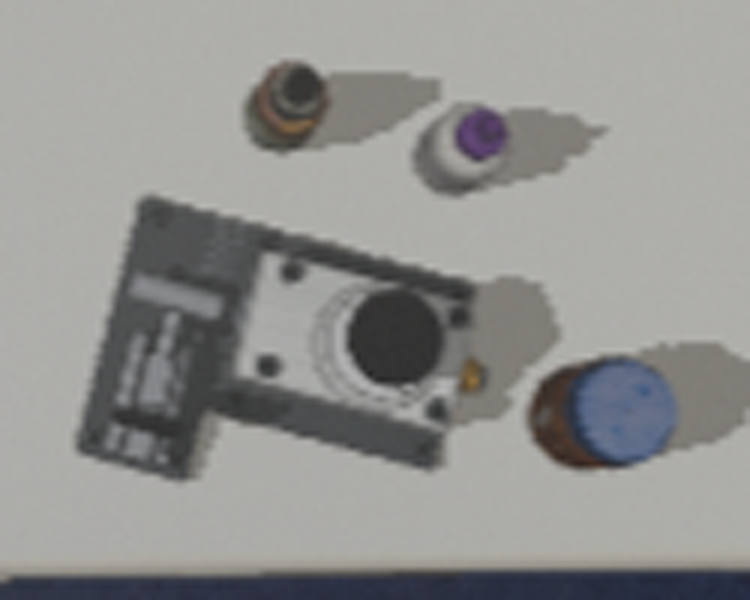

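View pics/c1.png

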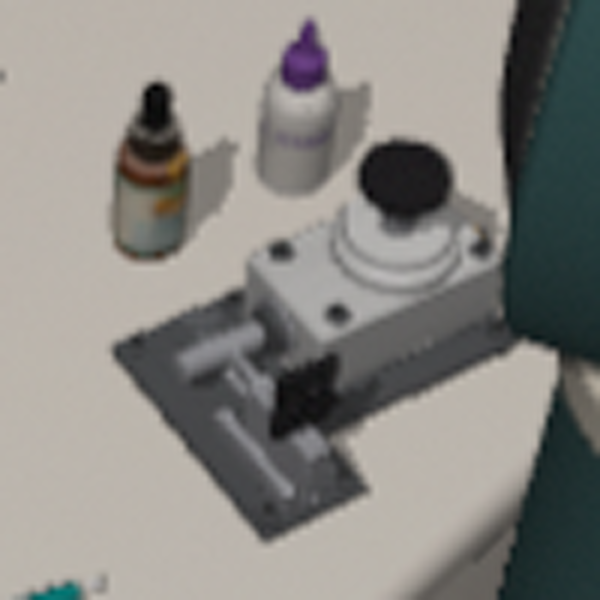

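```bash
python3 - <<'E'
from h import *
f=lambda u,v:(250+u/6,165+v/6); g=lambda u,v:(260+u/6,140+v/6)
print("cap",ray("top",f(395,337),.1),ray("scene",g(405,172),.1))
C={k:ray("top",f(*p),.01) for k,p in dict(BL=(147,198),FL=(82,450),FM=(193,478),FR=(437,467),BR=(475,285)).items()}
for k in C:print(k,C[k])
for a,b in(("BL","BR"),("FL","FM"),("FL","BL"),("FR","BR")):
  d=C[b]-C[a];print(a,b,np.hypot(*d[:2]),np.degrees(np.arctan2(d[1],d[0])))
print("sc",[ray("scene",g(*p),.01) for p in((113,348),(268,542),(368,490))])
print("tab top",ray("top",f(145,415),.085), "tab c scene",ray("scene",g(305,397),.065))
print("bottles",ray("top",f(622,412),.088),ray("top",f(482,133),.098),ray("top",f(302,87),.102))
E
```

```text
cap [ 0.50226994 -0.32858369  0.1       ] [ 0.49906057 -0.32456059  0.1       ]
BL [ 0.57553587 -0.22969384  0.01      ]
FL [ 0.45789127 -0.19717517  0.01      ]
FM [ 0.44452842 -0.24841057  0.01      ]
FR [ 0.4483424  -0.36188089  0.01      ]
BR [ 0.53275721 -0.38350629  0.01      ]
BL BR 0.15965049889015068 -105.54243099535005
FL FM 0.05294933330548456 -104.6178347920564
FL BL 0.12205619852328514 -15.451569368343662
FR BR 0.08714079026822083 -14.369022943928686
sc [array([ 0.5714784 , -0.22206355,  0.01      ]), array([ 0.45115848, -0.18754921,  0.01      ]), array([ 0.43825344, -0.23902586,  0.01      ])]
tab top [ 0.4709267  -0.22205654  0.085     ] tab c scene [ 0.465527   -0.22151259  0.065     ]
bottles [ 0.46995287 -0.42736322  0.088     ] [ 0.5905881  -0.37044346  0.098     ] [ 0.61088771 -0.29206629  0.102     ]
```

Pump yaw is about -15.2°. The cap is at (0.5005, -0.3265), which puts the tab's front face at (0.462, -0.221), matching where I see it. I'm moving above the cap with the fingers shut and the tool y axis along the pump's y.

Request:
drive_tool(plan=[0, 0.04, 0.045, 0, 0, 0, -7, 0, 0.07, 0.08, 0, 0, 0, -14, 0, 0.1, 0.115, 0, 0, 0, -21, 0, 0.13, 0.15, 0, 0, 0, -28, 0, 0.16, 0.185, 0, 0, 0, -35])

```text
t: 0.52
ee_pos: [0.3679, -0.4762, 0.2183]
eef_rot: [[0.966, -0.259, -0.0], [-0.259, -0.966, 0.0], [-0.0, -0.0, -1.0]]
wrist_force: [0.2, 0.1, 0.9]
finger_gap: 0.0642
grasp_force: 0.0
```

Request:
drive_tool(plan=[0, 0.03, 0.034, 0, 0, 0, 0, 0, 0.06, 0.068, -0.02, 0, 0, 0, 0, 0.09, 0.1, -0.045, 0, 0, 0, 0, 0.108, 0.122, -0.075, 0, 0, 0, 0, 0.108, 0.122, -0.1, 0, 0, 0])

```text
t: 0.93
ee_pos: [0.4778, -0.3537, 0.1197]
eef_rot: [[0.968, -0.251, 0.003], [-0.251, -0.968, -0.002], [0.004, 0.001, -1.0]]
wrist_force: [1.0, -0.4, -0.0]
finger_gap: 0.031
grasp_force: 0.0
```

Request:
drive_tool(plan=[0, 0, 0, 0, 0, 0, 0, 0, 0, 0, 0, 0, 0, 0, 0, 0, 0, 0, 0, 0, 0, 0, 0, 0, 0, 0, 0, 0, 0, 0, 0, 0, 0, 0, 0])

```text
t: 1.35
ee_pos: [0.4751, -0.3573, 0.1207]
eef_rot: [[0.967, -0.254, 0.002], [-0.254, -0.967, -0.002], [0.002, 0.001, -1.0]]
wrist_force: [-0.8, -0.8, 0.2]
finger_gap: 0.0012
grasp_force: 0.0
```

```bash
python3 - <<'E'
from h import *
a=snap("scene","pics/s1.png");b=snap("top","pics/t1.png")
cv2.imwrite("pics/c2.png",np.hstack([cv2.resize(x,(400,400),interpolation=cv2.INTER_CUBIC) for x in(cv2.imread("pics/s1.png")[140:240,260:360],cv2.imread("pics/t1.png")[165:265,250:350])]))
o=env.get_obs();print(o["t"],o["ee_pos"],o["finger_gap"],proj("scene",[.5005,-.3265,.1]))
E
```

```text
1.45 [ 0.47503004 -0.35690406  0.11999543] 0.0006042257745025204 [[327.52579498 168.0080556 ]]
```

View pics/c2.png

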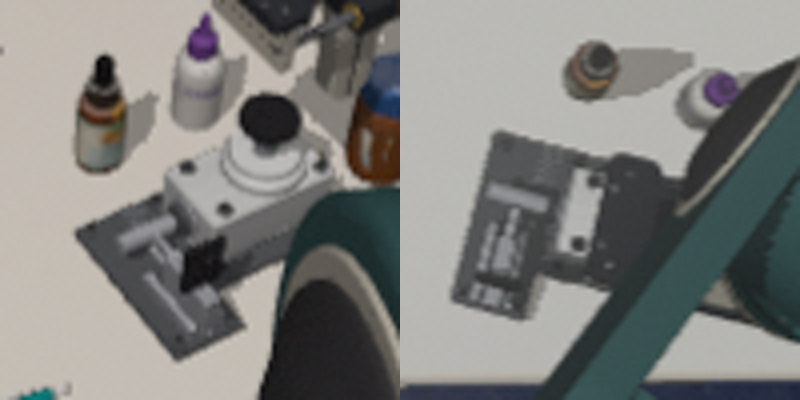

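The fingers stopped short and sit to the right of the cap, which is at about (270,120) in the left crop. Nothing has been touched. I'll shift onto the axis.

Request:
drive_tool(plan=[0, 0.013, 0.015, 0, 0, 0, 0, 0, 0.0255, 0.0305, 0, 0, 0, 0, 0, 0.0255, 0.0305, -0.01, 0, 0, 0, 0, 0.0255, 0.0305, -0.017, 0, 0, 0, 0, 0.0255, 0.0305, -0.017, 0, 0, 0])

```text
t: 1.87
ee_pos: [0.5001, -0.3255, 0.1002]
eef_rot: [[0.967, -0.253, -0.001], [-0.253, -0.967, 0.001], [-0.001, -0.001, -1.0]]
wrist_force: [1.8, 2.2, 3.3]
finger_gap: 0.0009
grasp_force: 1.8
```

Request:
drive_tool(plan=[0, 0, 0, -0.008, 0, 0, 0, 0, 0, 0, -0.016, 0, 0, 0, 0, 0, 0, -0.02, 0, 0, 0, 0, 0, 0, -0.02, 0, 0, 0, 0, 0, 0, -0.02, 0, 0, 0])

```text
t: 2.28
ee_pos: [0.5005, -0.3262, 0.0827]
eef_rot: [[0.967, -0.254, 0.001], [-0.254, -0.967, -0.0], [0.001, -0.0, -1.0]]
wrist_force: [-1.1, 4.2, 9.7]
finger_gap: 0.0008
grasp_force: 5.0
```

Request:
drive_tool(plan=[0, 0, 0, -0.003, 0, 0, 0, 0, 0, 0, -0.003, 0, 0, 0, 0, 0, 0, 0.006, 0, 0, 0, 0, 0, 0, 0.018, 0, 0, 0, 0, 0, 0, 0.023, 0, 0, 0])

```text
t: 2.7
ee_pos: [0.5006, -0.3264, 0.1064]
eef_rot: [[0.967, -0.254, 0.001], [-0.254, -0.967, -0.001], [0.002, 0.001, -1.0]]
wrist_force: [-0.3, -0.1, 0.3]
finger_gap: 0.0006
grasp_force: 0.0
```

Request:
drive_tool(plan=[0, 0, 0, 0, 0, 0, 0, 0, 0, 0, -0.012, 0, 0, 0, 0, 0, 0, -0.0255, 0, 0, 0, 0, 0, 0, -0.0255, 0, 0, 0, 0, 0, 0, -0.0255, 0, 0, 0])

```text
t: 3.12
ee_pos: [0.5025, -0.3272, 0.082]
eef_rot: [[0.967, -0.253, 0.006], [-0.253, -0.967, -0.004], [0.007, 0.003, -1.0]]
wrist_force: [3.3, -2.6, 31.7]
finger_gap: 0.0004
grasp_force: 16.2
```

Request:
drive_tool(plan=[0, 0, 0, 0.01, 0, 0, 0, 0, 0, 0, 0.02, 0, 0, 0, 0, 0, 0, 0.0255, 0, 0, 0, 0, 0, 0, 0.0255, 0, 0, 0, 0, 0, 0, 0.0255, 0, 0, 0])

```text
t: 3.53
ee_pos: [0.5001, -0.3252, 0.1031]
eef_rot: [[0.967, -0.253, -0.001], [-0.253, -0.967, 0.001], [-0.002, -0.001, -1.0]]
wrist_force: [-1.3, 0.5, 0.5]
finger_gap: 0.0005
grasp_force: 0.0
```

```bash
python3 - <<'E'
from h import *
a=snap("scene","pics/s2.png")
cv2.imwrite("pics/c3.png",cv2.resize(cv2.imread("pics/s2.png")[140:240,260:360],(600,600),interpolation=cv2.INTER_CUBIC))
def pt(x,y,z):
  px=np.array([.965,-.262]);py=np.array([.262,.965]);return [*(np.array([.5162,-.2686])+x*px+y*py),z]
print([((proj("scene",pt(0,y,.034))[0]-[260,140])*6).round() for y in(.045,.051,.057,.063,.069,.081)])
o=env.get_obs();print(o["t"],o["ee_pos"])
E
```

```text
[array([193., 361.]), array([182., 366.]), array([171., 372.]), array([159., 377.]), array([147., 382.]), array([124., 393.])]
3.5833 [ 0.5000514  -0.3251755   0.10295364]
```

View pics/c3.png

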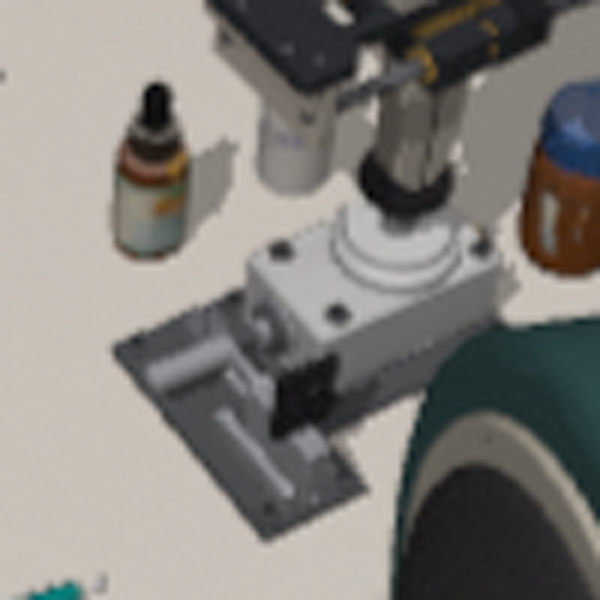

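Two strokes done and the pump hasn't moved. The pin tip has gone from about (185,363) to about (152,376), so pin_out is near 0.02. I'll give it four more strokes, since any extra ones run idle.

Request:
drive_tool(plan=[0, 0, 0, 0.002, 0, 0, 0, 0, 0, 0, -0.012, 0, 0, 0, 0, 0, 0, -0.0235, 0, 0, 0, 0, 0, 0, -0.0235, 0, 0, 0, 0, 0, 0, -0.0235, 0, 0, 0])

```text
t: 4.0
ee_pos: [0.5017, -0.3263, 0.0822]
eef_rot: [[0.967, -0.253, 0.003], [-0.253, -0.967, -0.002], [0.004, 0.001, -1.0]]
wrist_force: [2.8, -2.0, 14.3]
finger_gap: 0.0005
grasp_force: 7.3
```

Request:
drive_tool(plan=[0, 0, 0, 0.01, 0, 0, 0, 0, 0, 0, 0.02, 0, 0, 0, 0, 0, 0, 0.0255, 0, 0, 0, 0, 0, 0, 0.0255, 0, 0, 0, 0, 0, 0, 0.0255, 0, 0, 0])

```text
t: 4.42
ee_pos: [0.5004, -0.3253, 0.1058]
eef_rot: [[0.967, -0.253, -0.001], [-0.253, -0.967, 0.0], [-0.001, -0.0, -1.0]]
wrist_force: [-0.7, 0.6, -0.7]
finger_gap: 0.0005
grasp_force: 0.0
```

Request:
drive_tool(plan=[0, 0, 0, 0, 0, 0, 0, 0, 0, 0, -0.013, 0, 0, 0, 0, 0, 0, -0.0255, 0, 0, 0, 0, 0, 0, -0.0255, 0, 0, 0, 0, 0, 0, -0.0255, 0, 0, 0])

```text
t: 4.83
ee_pos: [0.5018, -0.3264, 0.0821]
eef_rot: [[0.967, -0.253, 0.003], [-0.253, -0.967, -0.003], [0.004, 0.002, -1.0]]
wrist_force: [3.0, -1.8, 15.8]
finger_gap: 0.0005
grasp_force: 8.0
```

Request:
drive_tool(plan=[0, 0, 0, 0.01, 0, 0, 0, 0, 0, 0, 0.02, 0, 0, 0, 0, 0, 0, 0.0255, 0, 0, 0, 0, 0, 0, 0.0255, 0, 0, 0, 0, 0, 0, 0.0255, 0, 0, 0])

```text
t: 5.25
ee_pos: [0.5003, -0.3252, 0.1055]
eef_rot: [[0.967, -0.253, -0.001], [-0.253, -0.967, 0.001], [-0.001, -0.0, -1.0]]
wrist_force: [0.2, 0.0, 0.3]
finger_gap: 0.0002
grasp_force: 0.0
```

Request:
drive_tool(plan=[0, 0, 0, 0, 0, 0, 0, 0, 0, 0, -0.013, 0, 0, 0, 0, 0, 0, -0.0255, 0, 0, 0, 0, 0, 0, -0.0255, 0, 0, 0, 0, 0, 0, -0.0255, 0, 0, 0])

```text
t: 5.67
ee_pos: [0.5018, -0.3264, 0.0821]
eef_rot: [[0.967, -0.253, 0.003], [-0.253, -0.967, -0.003], [0.004, 0.002, -1.0]]
wrist_force: [2.9, -2.1, 16.5]
finger_gap: 0.0003
grasp_force: 8.1
```

Request:
drive_tool(plan=[0, 0, 0, 0.01, 0, 0, 0, 0, 0, 0, 0.02, 0, 0, 0, 0, 0, 0, 0.0255, 0, 0, 0, 0, 0, 0, 0.0255, 0, 0, 0, 0, 0, 0, 0.0255, 0, 0, 0])

```text
t: 6.08
ee_pos: [0.5003, -0.3252, 0.1055]
eef_rot: [[0.967, -0.253, -0.001], [-0.253, -0.967, 0.001], [-0.001, -0.0, -1.0]]
wrist_force: [0.2, 0.2, 0.4]
finger_gap: 0.0005
grasp_force: 0.0
```

Request:
drive_tool(plan=[0, 0, 0, 0, 0, 0, 0, 0, 0, 0, -0.013, 0, 0, 0, 0, 0, 0, -0.0255, 0, 0, 0, 0, 0, 0, -0.0255, 0, 0, 0, 0, 0, 0, -0.0255, 0, 0, 0])

```text
t: 6.5
ee_pos: [0.5018, -0.3264, 0.0822]
eef_rot: [[0.967, -0.253, 0.003], [-0.253, -0.967, -0.003], [0.004, 0.002, -1.0]]
wrist_force: [3.2, -3.1, 15.7]
finger_gap: 0.0008
grasp_force: 8.1
```

Request:
drive_tool(plan=[0, 0, 0, 0.01, 0, 0, 0, 0, 0, 0, 0.02, 0, 0, 0, 0, 0, 0, 0.0255, 0, 0, 0, 0, 0, 0, 0.0255, 0, 0, 0, 0, 0, 0, 0.0255, 0, 0, 0])

```text
t: 6.92
ee_pos: [0.5003, -0.3252, 0.1056]
eef_rot: [[0.967, -0.253, -0.001], [-0.253, -0.967, 0.001], [-0.001, -0.0, -1.0]]
wrist_force: [-0.1, 0.2, 0.6]
finger_gap: 0.0006
grasp_force: 0.0
```

```bash
python3 - <<'E'
from h import *
a=snap("scene","pics/s3.png")
cv2.imwrite("pics/c4.png",cv2.resize(cv2.imread("pics/s3.png")[140:240,260:360],(600,600),interpolation=cv2.INTER_CUBIC))
o=env.get_obs();print(o["t"],o["ee_pos"])
E
```

```text
6.9667 [ 0.50020679 -0.32517424  0.10532983]
```

View pics/c4.png

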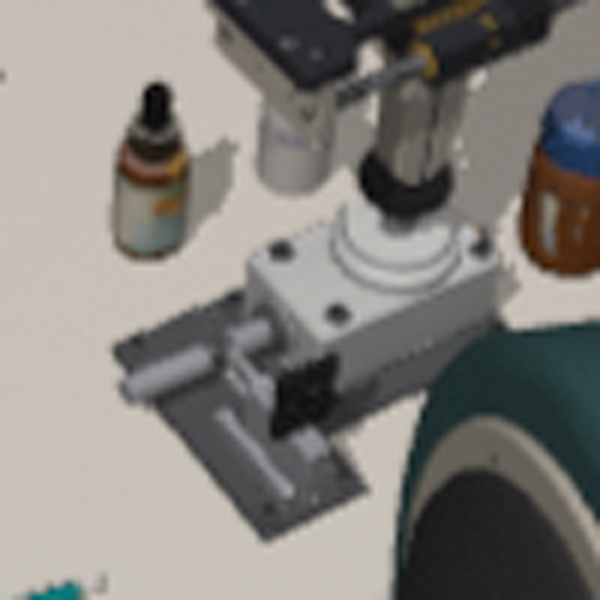

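The tip is now at (124,390), which is where I predicted it for 81 mm (fully out), and the neck shows at the fork. I'll do one safety stroke, then rise and move in front of the tab.

Request:
drive_tool(plan=[0, 0, 0, 0, 0, 0, 0, 0, 0, 0, -0.013, 0, 0, 0, 0, 0, 0, -0.0255, 0, 0, 0, 0, 0, 0, -0.0255, 0, 0, 0, 0, 0, 0, -0.0255, 0, 0, 0])

```text
t: 7.38
ee_pos: [0.5018, -0.3264, 0.0822]
eef_rot: [[0.967, -0.253, 0.004], [-0.253, -0.967, -0.003], [0.004, 0.002, -1.0]]
wrist_force: [2.7, -2.5, 15.6]
finger_gap: 0.0004
grasp_force: 7.5
```

Request:
drive_tool(plan=[0, 0, 0, 0.01, 0, 0, 0, 0, 0, 0, 0.025, 0, 0, 0, 0, 0, 0, 0.045, 0, 0, 0, 0, 0, 0, 0.065, 0, 0, 0, 0, 0, 0, 0.075, 0, 0, 0])

```text
t: 7.8
ee_pos: [0.5009, -0.3257, 0.1572]
eef_rot: [[0.967, -0.253, 0.001], [-0.253, -0.967, -0.001], [0.001, 0.0, -1.0]]
wrist_force: [-0.0, 0.4, 0.4]
finger_gap: 0.0004
grasp_force: 0.0
```

Request:
drive_tool(plan=[0, -0.018, 0.028, 0, 0, 0, 0, 0, -0.036, 0.057, 0, 0, 0, 0, 0, -0.054, 0.085, 0, 0, 0, 0, 0, -0.072, 0.114, 0, 0, 0, 0, 0, -0.072, 0.114, 0, 0, 0, 0])

```text
t: 8.22
ee_pos: [0.4264, -0.2082, 0.1551]
eef_rot: [[0.968, -0.252, -0.0], [-0.252, -0.968, 0.001], [-0.001, -0.001, -1.0]]
wrist_force: [-0.4, 0.0, -0.2]
finger_gap: 0.0005
grasp_force: 0.0
```

Request:
drive_tool(plan=[0, 0, 0, 0, 0, 0, 0, 0, 0, 0, 0, 0, 0, 0, 0, 0, 0, 0, 0, 0, 0, 0, 0, 0, 0, 0, 0, 0, 0, 0, 0, 0, 0, 0, 0])

```text
t: 8.63
ee_pos: [0.4288, -0.2119, 0.1557]
eef_rot: [[0.967, -0.254, -0.001], [-0.254, -0.967, 0.0], [-0.001, -0.0, -1.0]]
wrist_force: [0.1, 0.9, 0.0]
finger_gap: 0.0006
grasp_force: 0.0
```

Next I lower to z≈0.066 and take a first forward advance.

Request:
drive_tool(plan=[0, 0, 0, -0.025, 0, 0, 0, 0, 0, 0, -0.05, 0, 0, 0, 0, 0, 0, -0.075, 0, 0, 0, 0, 0, 0, -0.09, 0, 0, 0, 0, 0, 0, -0.09, 0, 0, 0])

```text
t: 9.05
ee_pos: [0.4273, -0.211, 0.0626]
eef_rot: [[0.967, -0.253, -0.004], [-0.253, -0.967, 0.002], [-0.005, -0.001, -1.0]]
wrist_force: [-0.9, 1.1, -0.2]
finger_gap: 0.0003
grasp_force: 0.0
```

Request:
drive_tool(plan=[0, 0.005, -0.0014, 0, 0, 0, 0, 0, 0.01, -0.0027, 0, 0, 0, 0, 0, 0.015, -0.004, 0, 0, 0, 0, 0, 0.02, -0.0054, 0, 0, 0, 0, 0, 0.024, -0.0065, 0, 0, 0, 0])

```text
t: 9.47
ee_pos: [0.4537, -0.2183, 0.067]
eef_rot: [[0.967, -0.253, 0.001], [-0.253, -0.967, -0.001], [0.001, 0.0, -1.0]]
wrist_force: [0.3, -0.2, -0.4]
finger_gap: 0.0005
grasp_force: 0.0
```

```bash
python3 - <<'E'
from h import *
snap("scene","pics/s5.png")
cv2.imwrite("pics/c5.png",cv2.resize(cv2.imread("pics/s5.png")[140:240,260:360],(600,600),interpolation=cv2.INTER_CUBIC))
o=env.get_obs();print(o["t"],o["ee_pos"],o["wrist_force"])
E
```

```text
9.5167 [ 0.45391005 -0.21837828  0.06673192] [-0.11971312 -0.53240866 -0.6599149 ]
```

View pics/c5.png

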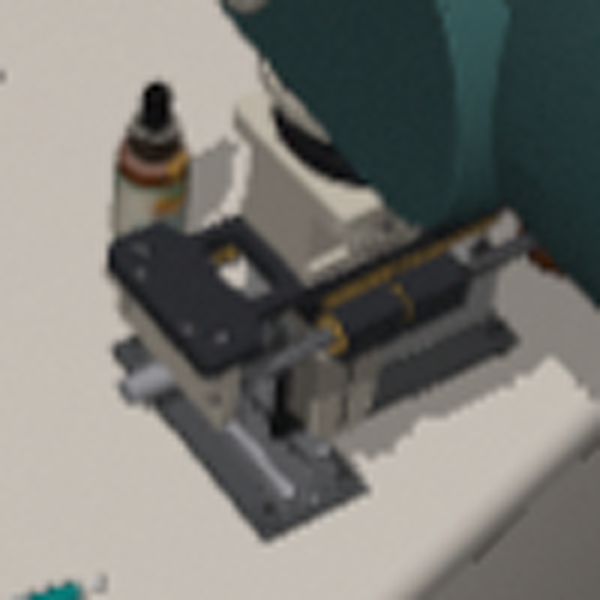

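The fingers stand just in front of the tab, whose dark edge shows at (283,400), with no contact force yet. Now I push along the pump's +x.

Request:
drive_tool(plan=[0, 0.004, -0.001, 0, 0, 0, 0, 0, 0.008, -0.002, 0, 0, 0, 0, 0, 0.012, -0.003, 0, 0, 0, 0, 0, 0.015, -0.004, 0, 0, 0, 0, 0, 0.015, -0.004, 0, 0, 0, 0])

```text
t: 9.93
ee_pos: [0.4681, -0.222, 0.0661]
eef_rot: [[0.967, -0.253, 0.0], [-0.253, -0.967, 0.0], [0.0, -0.0, -1.0]]
wrist_force: [-0.2, -0.1, -0.1]
finger_gap: 0.0007
grasp_force: 0.0
```

Request:
drive_tool(plan=[0, 0.002, -0.0005, 0, 0, 0, 0, 0, 0.004, -0.001, 0, 0, 0, 0, 0, 0.006, -0.0015, 0, 0, 0, 0, 0, 0.008, -0.002, 0, 0, 0, 0, 0, 0.01, -0.0025, 0, 0, 0, 0])

```text
t: 10.35
ee_pos: [0.4777, -0.2246, 0.0661]
eef_rot: [[0.967, -0.253, -0.0], [-0.253, -0.967, -0.0], [-0.0, 0.0, -1.0]]
wrist_force: [-2.6, -0.7, -0.2]
finger_gap: 0.0004
grasp_force: 0.8
```

Request:
drive_tool(plan=[0, 0.001, -0.0003, 0, 0, 0, 0, 0, 0.002, -0.0005, 0, 0, 0, 0, 0, 0.003, -0.0008, 0, 0, 0, 0, 0, 0.004, -0.001, 0, 0, 0, 0, 0, 0.004, -0.001, 0, 0, 0, 0])

```text
t: 10.77
ee_pos: [0.4806, -0.2252, 0.0661]
eef_rot: [[0.967, -0.253, -0.003], [-0.253, -0.967, 0.001], [-0.003, -0.0, -1.0]]
wrist_force: [-12.9, 3.2, 7.2]
finger_gap: 0.0004
grasp_force: 6.8
```

```bash
python3 - <<'E'
from h import *
snap("scene","pics/s6.png")
cv2.imwrite("pics/c6.png",cv2.resize(cv2.imread("pics/s6.png")[140:240,260:360],(600,600),interpolation=cv2.INTER_CUBIC))
o=env.get_obs();print(o["t"],o["ee_pos"],o["wrist_force"])
E
```

```text
10.8167 [ 0.48062463 -0.22515856  0.0660881 ] [-12.11002187   3.2466904    7.413586  ]
```

View pics/c6.png

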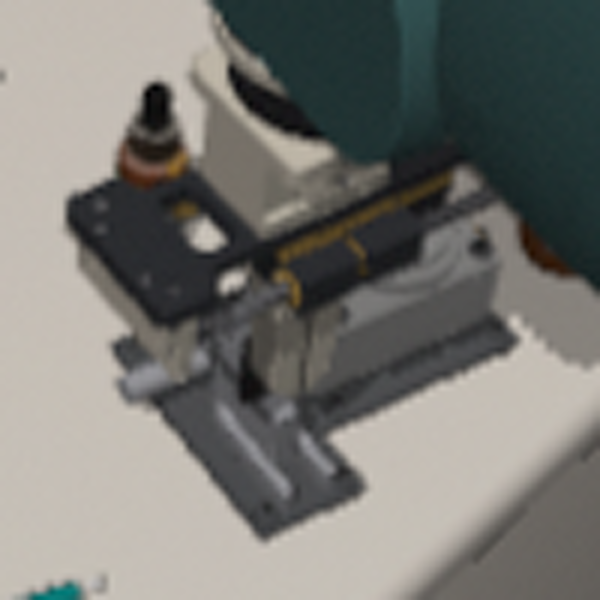

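A firm stop at 13 N after about 25 mm of travel, which fits the fork being home. The pump hasn't moved. I'll back off, rise and check.

Request:
drive_tool(plan=[0, -0.008, 0.002, 0, 0, 0, 0, 0, -0.02, 0.005, 0, 0, 0, 0, 0, -0.035, 0.009, 0, 0, 0, 0, 0, -0.045, 0.012, 0.02, 0, 0, 0, 0, -0.05, 0.013, 0.05, 0, 0, 0])

```text
t: 11.23
ee_pos: [0.4294, -0.2114, 0.1142]
eef_rot: [[0.967, -0.253, -0.003], [-0.253, -0.967, 0.002], [-0.004, -0.001, -1.0]]
wrist_force: [0.7, -1.1, -0.1]
finger_gap: 0.0002
grasp_force: 0.0
```

Request:
drive_tool(plan=[0, 0, 0, 0.025, 0, 0, 0, 0, -0.01, -0.02, 0.05, 0, 0, 0, 0, -0.02, -0.05, 0.08, 0, 0, 0, 0, -0.03, -0.08, 0.1, 0, 0, 0, 0, -0.04, -0.11, 0.1, 0, 0, 0])

```text
t: 11.65
ee_pos: [0.3919, -0.3243, 0.2214]
eef_rot: [[0.968, -0.252, 0.006], [-0.252, -0.968, -0.005], [0.007, 0.003, -1.0]]
wrist_force: [1.4, -0.3, 0.2]
finger_gap: 0.0005
grasp_force: 0.0
```

Request:
drive_tool(plan=[0, -0.01, -0.03, 0, 0, 0, 0, 0, -0.02, -0.06, 0, 0, 0, 0, 0, -0.03, -0.09, 0, 0, 0, 0, 0, -0.04, -0.11, 0, 0, 0, 0, 0, -0.04, -0.11, 0, 0, 0, 0])

```text
t: 12.07
ee_pos: [0.3499, -0.4352, 0.2157]
eef_rot: [[0.967, -0.256, -0.0], [-0.256, -0.967, -0.0], [-0.0, 0.0, -1.0]]
wrist_force: [-0.2, -0.8, 0.3]
finger_gap: 0.0004
grasp_force: 0.0
```

```bash
python3 - <<'E'
from h import *
snap("scene","pics/s7.png")
cv2.imwrite("pics/c7.png",cv2.resize(cv2.imread("pics/s7.png")[140:240,260:360],(600,600),interpolation=cv2.INTER_CUBIC))
o=env.get_obs();print(o["t"],o["ee_pos"],o["wrist_force"])
def pt(x,y,z):
  px=np.array([.965,-.262]);py=np.array([.262,.965]);return [*(np.array([.5162,-.2686])+x*px+y*py),z]
print([((proj("scene",pt(x,.032,.07))[0]-[260,140])*6).round() for x in(-.065,-.041)],[((proj("scene",pt(0,.081,.034))[0]-[260,140])*6).round()])
E
```

```text
12.1167 [ 0.35066591 -0.43369631  0.21579536] [-0.38081304  0.08246366 -0.03156337]
[array([312., 395.]), array([279., 357.])] [array([124., 393.])]
```

View pics/c7.png

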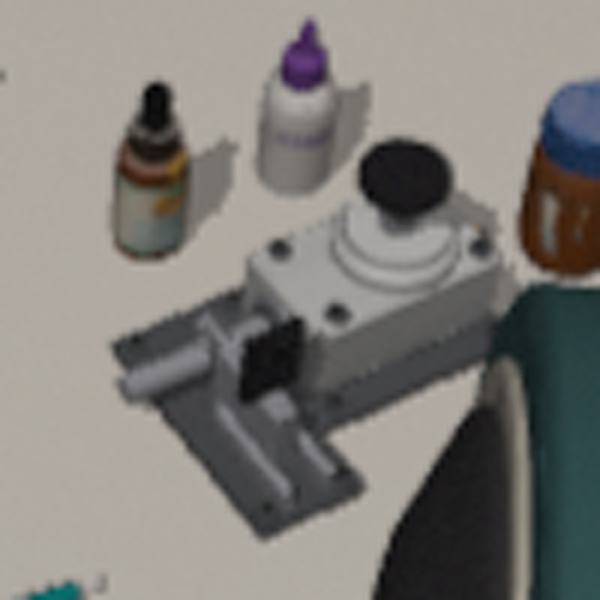

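The tab has moved to about (272,360), where it should be when home (279,357). The fork straddles the neck, the pin tip is at (124,388), and the plunger is up.

```bash
python3 -c "
from plant import env
print(env.job_done())"
```

```text
the job is handed in; nothing more can be done
None
```

I handed the job in at about 12 s. The last picture shows the pin fully out, the fork home in its neck, the plunger up and the pump where it stood; the hand-in returned no verdict.

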